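Open the stud hopper's gate in the bag workshop

ROBOT

A 6-joint arm with a two-finger parallel gripper is mounted at the origin on the work surface. World frame = base frame: x ahead of the robot, y to its left, z up, the work surface at z = 0. Lengths are in mm, angles in rad, forces in N, time in s.
With the tool pointing down it reaches from about 300 to 775 mm from the base axis. Payload 14.6 kg.
Tool frame: the origin (TCP) lies on the centre line of the jaws, within the pads' length; the fingertips stand 19 mm ahead of it and the grasp point (between the pads) is the TCP (bot.tip_reach is the distance from the TCP to the fingertips, in mm); y points along the fingers, x is the direction in which the jaws open and shut, and the axes are right-handed (so a half turn about y gives the same grasp; the last joint's range is limited). The gripper opens to 85 mm and grips with 20 to 120 N. Pads are 22 mm wide; open, the fingers measure 114 mm over their backs; the gripper's body (76 mm by 85 mm) begins 54 mm behind the grasp point. The pads swing forward as they close: fully open they stand 13 mm farther back than shut.
Start: joints at [-0.067, 0.3, 1.521, -0, 1.321, -0.067], TCP at [549.991, -0.002, 250.281] pointing down, gripper open.
Joint ranges: [-3.03, 3.03], [-0.79, 2.21], [0.23, 2.52], [-1.04, 4.18], [0, 3.07], [-2.55, 2.55]. Speed limits (rad/s): [2.22, 2.22, 2.57, 3.14, 3.14, 3.14].

INTERFACE

Orientations are given as a unit quaternion [w, x, y, z].
In Python, from rig import bot gives the robot as it stands. Calls block until the motion is done:
- bot.move_to(position, orientation): joint-space move of the TCP to a pose.
- bot.servo_line(position, attitude=None, speed=150, until_force=None): straight line of the TCP; attitude=None keeps the orientation; speed is the mean speed in mm/s. With until_force (N) it stops when the force on the tool has changed by that much, and returns True; else False.
- bot.move_joints(angles): joint-space move.
- bot.move_gripper(opening, grip_force=None): finger opening in mm; grip_force is the grip in N (None keeps the last); returns when the fingers have stopped.
- bot.dwell(seconds).
- bot.ik(position, orientation): joint angles nearest the present ones, or None.
- bot.read_state(): the state.
- bot.read_camera(name): name is "scene" or "side" or "wrist"; returns a dict with "image" (384x512x3 uint8, blue, green, red), "depth" (384x512 float32, mm along the optical axis (not along the pixel's ray), 0 where there is no reading), "fovy" (degrees; the focal length in pixels is half the picture's height over the tangent of half this angle, whatever the lens; pixels are square), "cx", "cy" (the principal point, pixels), "eye" and "attitude" of the camera in the world; the wrist camera has in their place "mount" (4x4, takes a point from camera to tool coordinates, whose origin is the TCP and whose axes are the tool frame's). Camera axes: x right, y down, z forward; pixel columns grow to the right and rows downward; lengths in mm; the calibration is good to about 2 mm. A picture is of the moment at which its call begins: read the wrist's pose just before it.
A pose or a line that the arm cannot do raises bot.MotionError and nothing moves.
- bot.finish_job(): hands the job in, once; it reports no verdict.
The state is a dict: "clock": time; "joint_positions": joint angles; "qvel": joint speeds; "effort": joint torques, N m; "ee_pos": TCP position; "tool_rot": TCP orientation; "ft_force": force on the tool from outside, world axes, zero at the start; "moment": the same for the moment, N m; "grip_width": finger opening in mm.
Only numpy, scipy, OpenCV 4.12 (cv2) and the standard library are available. Lean on these libraries where they do the work, as an engineer would, in place of code of your own. Each camera call takes 0.05 s, during which the arm holds its last target.

TASK

Two small hoppers of brass studs stand on the bag maker's bench. Draw the slide gate with the red grip all the way out until it hits its end stop, so that its studs can drop into the tray below, then let go of it. Leave the gate with the black grip shut.

Things in the scene. Friction and masses are not known exactly. Their poses are not given: they have to be found in the camera images.
- gate_red (a joint): how far the gate with the red grip is drawn out, in m: 0 fully shut, 0.090 on its end stop (rigid); it may start up to 12 mm out. It slides against about 2 N of friction and stays where it is left; it has no spring. Its hopper is fixed to the bench.
- red_grip (a point): Middle of the red grip: an upright block 26 (x) by 18 (y) by 50 mm tall, on the front end of a level steel gate plate (56 wide, 5 thick, top 95 mm above the table). The point is 20 mm below the block's top, 30 above the plate. Its z is up; its -x is the direction the gate is drawn. Clear all round but for the hopper behind (+x): rim 196 mm high, 90 mm from the point when shut.
- gate_black (a joint): how far the gate with the black grip, on the other hopper of the same make, is drawn out, in m: 0 fully shut, 0.090 on its end stop. It is shut or within 8 mm of it at the start and is to be left alone.
- black_grip (a point): Middle of the black grip on the gate of the other grey and aluminium hopper. Same sizes, point and axes as the red grip. Either hopper may be the left or the right one.

How it is judged:
By the outcome, as a careful person would: the job done as asked, in the order asked, and still so for the second after the job is handed in, with the robot touching nothing.
It also fails if it takes over 27 s, if anything falls off the work surface, if the arm or the gripper's body presses on something with over 40 N, if the wrist force passes 120 N, or if a joint passes its speed limit or range.

## Working session

There is one attempt and no reset: what is moved stays moved. The work goes in short steps, each a Python script; the robot and the scene stay as the last script left them, time stands still between calls to the robot, and variables do not carry over. Pictures are saved under pics/ and viewed, and the job is handed in when it is done.

```bash
mkdir -p pics; ls; python3 - <<'E'
from rig import bot
import cv2
s=bot.read_state();print(s)
for n in("scene","side","wrist"):
    c=bot.read_camera(n);cv2.imwrite(f"pics/{n}0.png",c["image"])
    print(n,{k:v for k,v in c.items() if k not in("image","depth")})
    import numpy as np;np.savez(f"{n}0.npz",**{k:v for k,v in c.items()})
E
```

```text
pics
{'clock': 0.0, 'joint_positions': array([-6.65982237e-02,  3.00474019e-01,  1.52157542e+00, -2.14461262e-05,
        1.32071009e+00, -6.66080611e-02]), 'qvel': array([-0.00013028, -0.00108302,  0.00077943,  0.00142756, -0.00062562,
       -0.00054275]), 'effort': array([ 2.33377898e-03, -5.43485534e+01, -3.61782753e+01,  2.82532977e-05,
        4.14875918e-03, -3.55991256e-05]), 'ee_pos': array([5.49788324e+02, 7.45938791e-03, 2.49722097e+02]), 'tool_rot': array([ 7.07126789e-01, -7.07086533e-01,  4.06768945e-04,  4.17486697e-04]), 'ft_force': array([0.14616271, 0.18389789, 0.38388455]), 'moment': array([ 0.02164543,  0.01352217, -0.0039474 ]), 'grip_width': 85.34787119245846}
scene {'fovy': 52.36040550573498, 'cx': 252.13196028299012, 'cy': 189.85035965832245, 'eye': array([1277.5785556 ,  254.57116541,  854.63484546]), 'attitude': array([-0.20644211,  0.54244224,  0.75797971, -0.29766564])}
side {'fovy': 45.845900346377206, 'cx': 254.9777543998212, 'cy': 195.89654730647842, 'eye': array([ 344.32641796, -763.89696914,  649.88864542]), 'attitude': array([-0.4705663 ,  0.86529633, -0.1561888 ,  0.07372026])}
wrist {'fovy': 70.54033407377327, 'cx': 255.6961680345768, 'cy': 189.81551123767352, 'mount': array([[ 9.99999715e-01,  5.48078723e-04, -5.19631886e-04,
         9.15344985e-01],
       [ 6.68182766e-04, -3.21314311e-01,  9.46972369e-01,
        -1.21998396e+02],
       [ 3.52050245e-04, -9.46972446e-01, -3.21314586e-01,
         8.30145438e+01],
       [ 0.00000000e+00,  0.00000000e+00,  0.00000000e+00,
         1.00000000e+00]])}
```

View pics/scene0.png

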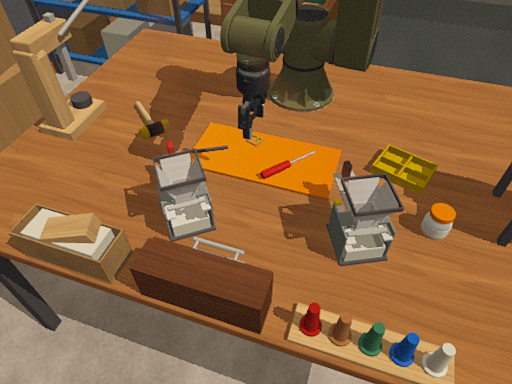

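View pics/side0.png

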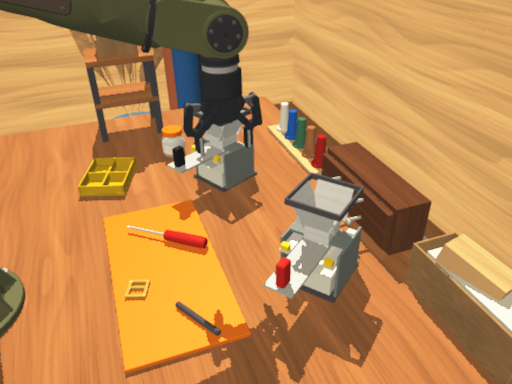

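View pics/wrist0.png

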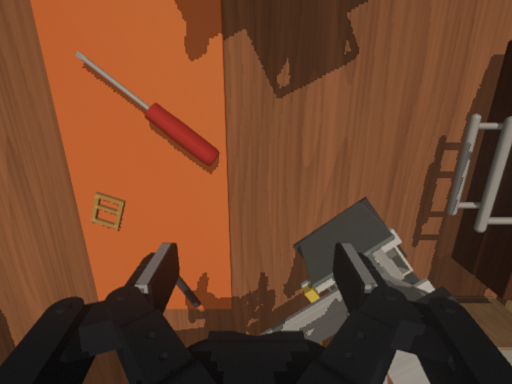

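The scene view shows the red grip at about (170,148). In the side view it is at (283,273), clear, on the robot's right (-y) hopper. The black grip is at side (179,156). Next I'll measure the red grip and the hopper's heading.

```bash
cat > h.py <<'E'
import numpy as np,cv2
from scipy.spatial.transform import Rotation as R
def rot(q): return R.from_quat(np.r_[q[1:],q[0]]).as_matrix()
def cloud(c):
    f=192/np.tan(np.radians(float(c["fovy"]))/2)
    v,u=np.mgrid[:384,:512];d=c["depth"]
    P=np.stack([(u-c["cx"])/f*d,(v-c["cy"])/f*d,d],-1)
    return P@rot(c["attitude"]).T+c["eye"]
def redmask(im):
    h=cv2.cvtColor(im,cv2.COLOR_BGR2HSV)
    return ((h[...,0]<6)|(h[...,0]>174))&(h[...,1]>150)&(h[...,2]>60)
E
python3 - <<'E'
from h import *
for n in("side","scene"):
    c=dict(np.load(n+"0.npz"));W=cloud(c);ok=c["depth"]>0
    m=redmask(c["image"])&ok
    box=np.zeros_like(m)
    if n=="side": box[245:300,265:300]=1
    else: box[135:156,158:182]=1
    m&=box; p=W[m]; print(n,m.sum(),"red pct 2,50,98\n",np.percentile(p,[2,50,98],axis=0).round(1))
    t=p[p[:,2]>p[:,2].max()-4]; print("top",len(t),t.mean(0),np.ptp(t,axis=0))
    c0=p.mean(0)
    near=ok&(np.hypot(W[...,0]-c0[0]-60,W[...,1]-c0[1])<170)
    pl=near&(abs(W[...,2]-95)<3); q=W[pl];print("plate",len(q));
    if len(q)>10: print(cv2.minAreaRect(q[:,:2].astype(np.float32)))
    rim=near&(abs(W[...,2]-195)<5); q=W[rim];print("rim",len(q))
    if len(q)>10: print(cv2.minAreaRect(q[:,:2].astype(np.float32)))
    o=c["image"].copy();o[pl]=(255,0,255);o[rim]=(0,255,0);o[m]=(255,255,0)
    cv2.imwrite(f"pics/{n}_m.png",cv2.resize(o[130:310,100:400] if n=="side" else o[120:260,120:260],None,fx=2.6,fy=2.6,interpolation=0))
E
```

```text
side 355 red pct 2,50,98
 [[ 560.1 -249.9  100.2]
 [ 569.4 -244.2  129.4]
 [ 584.6 -231.2  146.6]]
top 81 [ 572.61591947 -238.6628049   145.198705  ] [23.21399512 22.19141564  3.94382742]
plate 1621
((647.0601806640625, -179.2257080078125), (227.80337524414062, 124.15206909179688), 37.75131607055664)
rim 572
((693.6539306640625, -141.65814208984375), (112.49884033203125, 111.55290985107422), 38.392417907714844)
scene 71 red pct 2,50,98
 [[ 500.6 -298.9   51. ]
 [ 581.6 -233.5  140.5]
 [ 589.7 -225.   149. ]]
top 25 [ 578.39081838 -235.28548049  146.73066146] [19.43075851 19.97998539  3.96502971]
plate 167
((647.0398559570312, -162.7374267578125), (242.25360107421875, 112.66812133789062), 27.712907791137695)
rim 364
((695.4194946289062, -142.4443817138672), (114.52890014648438, 109.40090942382812), 37.98276901245117)
```

View pics/side_m.png

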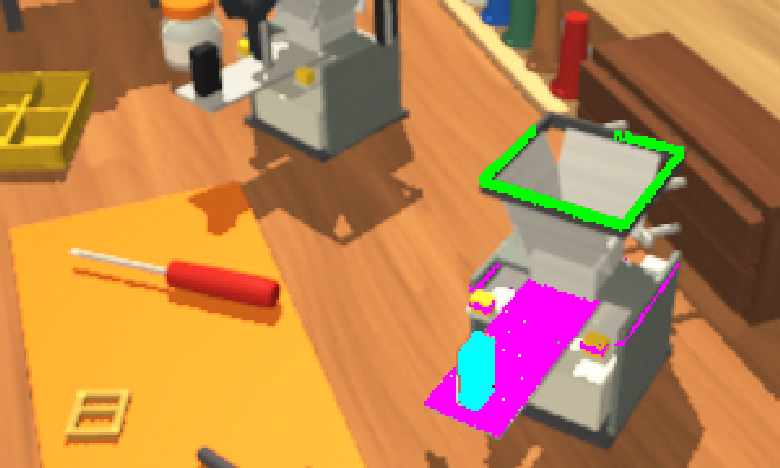

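View pics/scene_m.png

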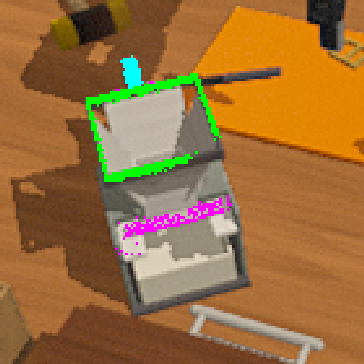

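```bash
python3 - <<'E'
from h import *
from rig import bot
c=dict(np.load("side0.npz"));W=cloud(c);ok=c["depth"]>0
m=redmask(c["image"])&ok;b=np.zeros_like(m);b[245:300,265:300]=1;p=W[m&b]
q=W[ok&(abs(W[...,2]-95)<3)&(np.hypot(W[...,0]-580,W[...,1]+233)<75)]
# plate near grip only: use the part in front of the hopper body
for y in(38.2,):
    a=np.radians(y);A=np.array([[np.cos(a),np.sin(a)],[-np.sin(a),np.cos(a)]])
    print("rimc",A@[694.5,-142])
    print("red",np.percentile(p[:,:2]@A.T,[1,5,50,95,99],axis=0).round(1))
    print("plate",np.percentile(q[:,:2]@A.T,[1,50,99],axis=0).round(1))
s=dict(np.load("scene0.npz"));W=cloud(s);m=redmask(s["image"])&(s["depth"]>0);b=m*0;b[135:156,158:182]=1
p=W[m&(b>0)];p=p[p[:,2]>110];print("scene red",np.percentile(p[:,:2]@A.T,[1,5,50,95,99],axis=0).round(1))
r=R.from_euler('z',a)*R.from_quat([-.70710678,0,0,.70710678]);x=r.as_quat();Q=x[[3,0,1,2]];print(Q)
print(bot.ik([573,-239,230],Q),bot.ik([573,-239,125],Q),bot.ik([490,-305,125],Q))
E
```

```text
rimc [ 457.96362017 -541.07630941]
red [[ 290.  -549.9]
 [ 290.7 -549.5]
 [ 294.6 -545.9]
 [ 311.3 -535.5]
 [ 312.9 -534.7]]
plate [[ 284.6 -568.6]
 [ 333.7 -549.5]
 [ 384.  -513. ]]
scene red [[ 296.5 -550.7]
 [ 298.5 -549.9]
 [ 315.7 -543. ]
 [ 318.9 -535.7]
 [ 320.6 -535.1]]
[ 0.66817978 -0.66817978 -0.231378    0.231378  ]
[-4.54148819e-01  4.74179984e-01  1.32885464e+00 -4.44089210e-16
  1.33855803e+00 -1.12086459e+00] [-4.54148819e-01  5.76831695e-01  1.42971128e+00 -4.44089210e-16
  1.13504968e+00 -1.12086459e+00] [-6.20218226e-01  4.88934106e-01  1.56709241e+00 -4.44089210e-16
  1.08556614e+00 -1.28693400e+00]
```

```bash
python3 - <<'E'
from h import *
from rig import bot
a=np.radians(38.2);A=np.array([[np.cos(a),np.sin(a)],[-np.sin(a),np.cos(a)]])
g=A.T@[304.5,-541.5];print(g)
Q=[0.66817978,-0.66817978,-0.231378,0.231378]
bot.move_to([*g,215],Q)
bot.servo_line([*g,126],speed=100)
s=bot.read_state();print(s["clock"],s["ee_pos"],s["ft_force"])
for n in("side","wrist"):
    cv2.imwrite(f"pics/{n}1.png",bot.read_camera(n)["image"])
E
```

```text
[ 574.16157006 -237.23615127]
2.175 [ 574.46308618 -237.35132001  126.73398499] [0.36764081 0.52074215 0.57857131]
```

View pics/side1.png

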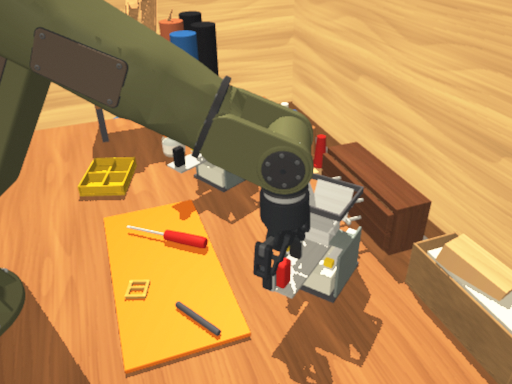

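View pics/wrist1.png

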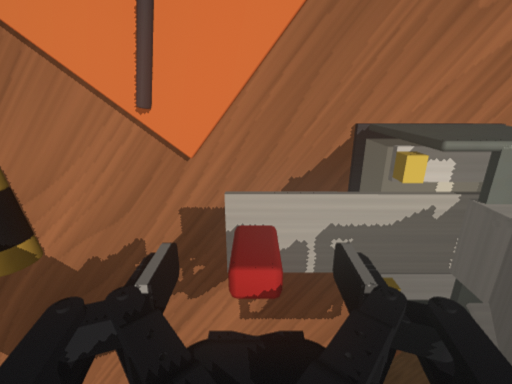

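The wrist view shows the red block at (256,260), midway between the open pads at columns 165 and 350. The plate edge runs level, so the yaw is right. Closing and pulling.

```bash
python3 - <<'E'
from h import *
from rig import bot
bot.move_gripper(15,grip_force=40)
s=bot.read_state();p=s["ee_pos"];print(s["clock"],s["grip_width"],p,s["ft_force"])
a=np.radians(38.2);d=-np.array([np.cos(a),np.sin(a),0])
r=bot.servo_line(p+d*105,speed=45,until_force=20)
s=bot.read_state();print(r,s["clock"],s["ee_pos"],s["ft_force"],s["grip_width"],(s["ee_pos"]-p)@d,s["ee_pos"]-p-d*((s["ee_pos"]-p)@d))
cv2.imwrite("pics/side2.png",bot.read_camera("side")["image"])
E
```

```text
2.85 25.35230332751471 [ 574.19774543 -237.23150346  126.13462107] [-1.09377532  0.37785136  1.79040271]
True 4.475 [ 510.83307365 -286.90307916  126.15367196] [5.31685614 3.67253054 3.94024587] 25.531183884285785 80.51288352337414 [-0.09306727  0.11826741  0.01905089]
```

View pics/side2.png

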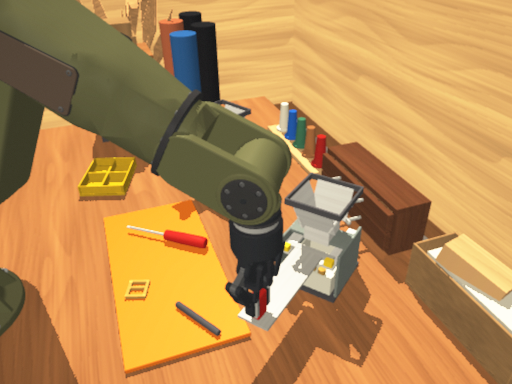

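It stopped after 80.5 mm, which fits a start about 10 mm out. I'll press again to confirm that this is the rigid stop.

```bash
python3 - <<'E'
from h import *
from rig import bot
a=np.radians(38.2);d=-np.array([np.cos(a),np.sin(a),0])
p=bot.read_state()["ee_pos"]
r=bot.servo_line(p+d*8,speed=10,until_force=25)
s=bot.read_state();print(r,s["clock"],(s["ee_pos"]-p)@d,s["ft_force"]@d,s["ft_force"])
bot.move_gripper(60)
s=bot.read_state();p=s["ee_pos"];print(s["ft_force"],s["grip_width"])
p=p+0; bot.servo_line(p+[0,0,110],speed=100)
s=bot.read_state();bot.move_to(s["ee_pos"]+[-80,150,60],s["tool_rot"])
s=bot.read_state();print(s["clock"],s["ee_pos"],s["ft_force"])
W=None
for n in("side","scene"):
    c=bot.read_camera(n);cv2.imwrite(f"pics/{n}3.png",c["image"])
    if n=="side":
        W=cloud(c);m=redmask(c["image"])&(c["depth"]>0)&(W[...,2]>100)&(np.hypot(W[...,0]-511,W[...,1]+287)<50)
        A=np.array([[np.cos(a),np.sin(a)],[-np.sin(a),np.cos(a)]])
        print(m.sum(),np.percentile(W[m][:,:2]@A.T,[1,5,50,95,99],axis=0).round(1))
E
```

```text
True 4.9417 -0.04355451851644279 -4.770610776469925 [4.25129019 2.31191084 3.76723281]
[-0.07571553  0.36465052 -0.27642048] 59.994348743795705
7.3667 [ 431.15554578 -136.79436894  294.77325522] [-0.0786093  -0.21798646  0.36580699]
411 [[ 210.2 -550.1]
 [ 210.5 -549.7]
 [ 215.3 -546.2]
 [ 231.7 -536.2]
 [ 232.9 -535.2]]
```

View pics/side3.png

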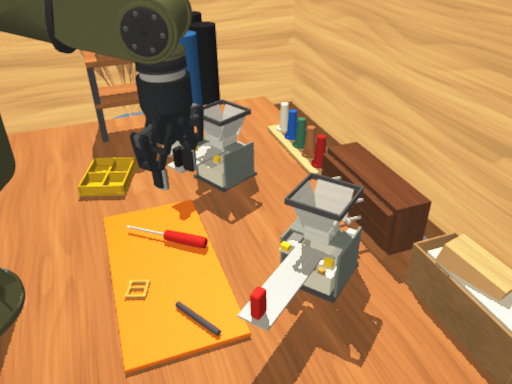

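View pics/scene3.png

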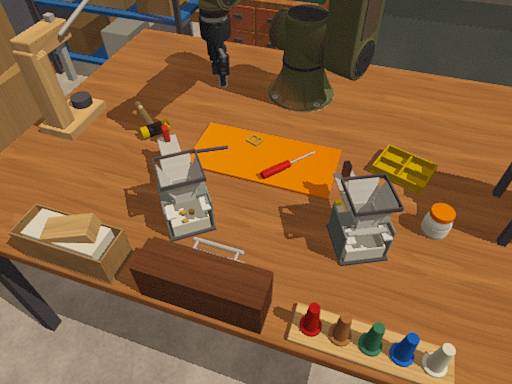

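```bash
python3 -c "
from rig import bot
bot.dwell(0.5);print(bot.read_state()['clock'],bot.finish_job())"
```

```text
the job is handed in; nothing more can be done
7.9667 None
```

The red-grip gate is drawn out to its end stop, the gripper has let go of it and backed clear, and the job is handed in at about 8 s of the 27 s allowed.

- **End stop:** I gripped the red block front to back and pulled it 80.5 mm until the pull force rose sharply. A second pull with a 25 N limit moved it no further. Measured afterwards, the grip stands about 180 mm from the hopper rim. That matches the 90 mm shut distance plus 90 mm drawn, so it started about 10 mm out.
- **Final view:** The side camera shows the gate still fully out after release, and the scene camera shows studs in the tray below.
- **Black-grip gate:** I never touched it, and its grip is in the same place in the scene images before and after. I checked that by eye and did not measure it.
- **Disagreement:** The side and scene cameras disagreed by a few mm on the red block's faces. I aimed at the middle, and the wrist view showed the block midway between the jaws before I closed them.

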